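Nesting dolls in a row beside the bedside lamp

ROBOT

A 6-joint arm with a two-finger parallel gripper is mounted at the origin on the work surface. World frame = base frame: x ahead of the robot, y to its left, z up, the work surface at z = 0. Lengths are in mm, angles in rad, forces in N, time in s.
With the tool pointing down it reaches from about 275 to 1000 mm from the base axis. Payload 8.4 kg.
Tool frame: the origin (TCP) lies at the very end of the fingers, on their centre line; the grasp point (between the pads) lies 19 mm behind it; z points along the fingers, y is the direction in which the jaws open and shut (so a half turn about z gives the same grasp; the last joint's range is limited). The gripper opens to 85 mm and grips with 20 to 120 N. Pads are 22 mm wide; open, the fingers measure 114 mm over their backs; the gripper's body (76 mm by 85 mm) begins 54 mm behind the grasp point. The pads swing forward as they close: fully open they stand 13 mm farther back than shut.
Start: joints at [1.261, 0.353, 1.633, -0, 1.155, -0.002], TCP at [189.35, 595.629, 231.281] pointing down, gripper open.
Joint ranges: [-2.63, 2.63], [-0.92, 2.1], [0.06, 2.66], [-1.3, 4.44], [0, 2.69], [-3.02, 3.02]. Speed limits (rad/s): [2.22, 2.22, 2.79, 3.14, 3.14, 3.14].

INTERFACE

Orientations are given as [roll, pitch, yaw] about the fixed x, y, z axes, in that order (R = Rz(yaw) Ry(pitch) Rx(roll)).
In Python, from rig import r gives the robot as it stands.
- The arm moves only by the tool move_arm, never from a script. Its argument "increments" is a list of rows, each an object of numbers: "tx", "ty", "tz": the shift along the tool's x, y, z in cm; "rx", "ry", "rz": the turn, a rotation vector about the tool's x, y, z in degrees; "gripper": the gripper's target within -1 to 1 (fully open at 1, half-way at 0, shut at -1). A call has 1 to 12 rows; each row shifts and turns the commanded pose from where the row before left it, along the tool's axes as they then stand; what a row does not reach is not made up. A row lasts 1/10 s, in which the tool goes at most 50 mm and 8.59 degrees, less where a joint would pass 70% of its speed; a pose out of reach is approached as far as the arm can. A call is refused whole if a number of a shift passes 5 or a number of a turn 8.59, either way. A call with a gripper value outside its range is refused whole. The fingers move at their own pace and stop on an object; "squeeze" is the grip in N (left out, the last holds). Time passes only in rows, so rows that do not move let the fingers close. It gives the time, the measured TCP pose, the force and the opening at its end, in the units of the state.
- r.sense(): the state, without advancing time (a new reading comes with each control period).
- r.grab_frame(name): name is "scene" or "top"; returns (picture, depth): 480x640x3 uint8, red, green, blue; 480x640 float32, mm along the optical axis (not along the pixel's ray), 0 where there is no reading.
- r.camera_model(name): a dict with "fx", "fy", "cx", "cy" (pixels), "k1" (the pictures are not rectified: a ray, as slopes to the right and down, at radius r is drawn at 1 + k1 r^2 times it, then the intrinsics apply), "R" (3x3) and "t" (3): a world point X has camera coordinates R X + t. Camera axes: x right, y down, z forward; pixel columns grow to the right and rows downward; lengths in mm; the calibration is good to about 2 mm. A picture is of the moment at which its call begins. camera_model takes no time and is no camera call.
- r.sign_off(): hands the job in, once; it reports no verdict.
Trained networks look in the newest picture that a camera, given by its name, has taken for a name from the list of things; names that differ only in an ending like _2 or _b are one class to them, and where a whole thing is asked for, a point or a joint stands for the part that bears it (a point fixed in the world has none). Each returns a list of dicts, best first, with "confidence" (0 to 1); they miss things now and then, are a little off and sometimes report something else, mostly with a low value. They report only what shows in the picture. A call takes as long as a camera call.
- r.cut_out(query, camera): "mask" (480x640 bool, what is visible of it) and "bbox" ([left, top, right, bottom] in pixels, round what is visible of it).
- r.place_of(query, camera): "location" ([row, column] in pixels: a listed point, or the origin of a listed thing).
The state is a dict: "clock": time; "qpos": joint angles; "qvel": joint speeds; "joint_efforts": joint torques, N m; "eef_pos": TCP position; "tcp_rot": TCP orientation; "contact_force": force on the tool from outside, world axes, zero at the start; "wrist_torque": the same for the moment, N m; "opening": opening from 0.0 (shut) to 1.0 (fully open).
Only numpy, scipy, OpenCV 4.12 (cv2) and the standard library are available. Lean on these libraries where they do the work, as an engineer would, in place of code of your own. Each camera call takes 0.05 s, during which the arm holds its last target. There are 200 camera calls.

TASK

Set the three nesting dolls out on the wooden display ledge in order of height, each standing upright in the middle of its own dark disc, the tallest (the red one) on the disc nearest the lamp and the shortest on the disc farthest from it. The red doll stands open: she is to stand there with the tiny green baby upright inside her and her upper half fully closed on her lower half, turned so that her face is above the cream panel of the lower half. Leave the candle jar where it is.

Things in the scene. Friction and masses are not known exactly. Their poses are not given: they have to be found in the camera images.
- doll_base: lower half of the tallest doll: open empty dark red cup, cream panel on its front, raw wood inside. 64 mm across, upright-sided 12 to 38 mm up, foot 52 mm. At 38 mm a flat shoulder 5 mm wide; inside it a neck tapers from 54 to 50 mm across up to the rim at 46 mm. Mouth 43 mm wide, inner floor 10 mm up. Origin: centre of underside; x to the panel (front), z up. 90 g
- doll_top: upper half of the tallest doll, red, dark red scarf; stands on its open rim. 84 mm tall; skirt upright-sided 0 to 35 mm up, 64 mm across, hollow 58 mm wide, 36 mm deep; head 47 mm. Slides freely over the base's neck with 2 mm play; closed when its rim rests on the shoulder, origin 38 mm above the base's. Origin: centre of rim plane; x to the face and cream panel, z up. 80 g
- doll_blue: blue nesting doll, middle one of the row, in one piece: 96 mm tall, 52 mm across (upright-sided 21 to 46 mm up), head 40 mm across. Origin: centre of its underside; x to its face, z up. About 90 g
- doll_ochre: ochre-yellow nesting doll, shortest of the row, in one piece: 76 mm tall, 42 mm across (upright-sided 17 to 36 mm up), head 32 mm across. Origin: centre of its underside; x to its face, z up. About 55 g
- doll_baby: tiny green baby doll, one piece: 58 mm tall, 26 mm across; head 21 mm across, upright-sided 41 to 50 mm up, neck 18 mm at 37 mm. Standing in the base its head rises 22 mm above the base's rim, so hold it by the head to lower it in; the closed upper half clears it by 6 mm. Origin: centre of its underside; x to its face, z up. About 30 g
- disc_left: dark round inlay, 68 mm across, flush in the top of a fixed wooden ledge (380 x 100 mm, top 22 mm above the work surface z = 0); discs 120 mm apart in a row; origin: disc centre on the ledge's top face; z up, y along the ledge to the robot's left. At the robot's left (+y) end
- disc_mid: dark round inlay, 68 mm across, flush in the top of a fixed wooden ledge (380 x 100 mm, top 22 mm above the work surface z = 0); discs 120 mm apart in a row; origin: disc centre on the ledge's top face; z up, y along the ledge to the robot's left. The middle one
- disc_right: dark round inlay, 68 mm across, flush in the top of a fixed wooden ledge (380 x 100 mm, top 22 mm above the work surface z = 0); discs 120 mm apart in a row; origin: disc centre on the ledge's top face; z up, y along the ledge to the robot's left. At the robot's right (-y) end
- lamp: bedside lamp, fixed, beyond one end of the ledge (a blue vase with dried flowers, 225 mm tall, stands beyond the other): cream teardrop foot 90 mm across, conical cream-yellow shade 128 mm across at its lower rim, 205 mm tall in all. Origin: centre of its underside
- candle: amber glass candle jar, loose, 60 mm across, 62 mm tall (wick to 71 mm), 0.3 kg, standing among the dolls, as does a white and pink cream jar (57 mm across, 42 mm tall); not to be moved. Origin: centre of its underside

How it is judged (in metres and radians):
At the end, for the whole second after the job is handed in: Red, blue, ochre in order from the lamp, within 12 mm of disc centres, 4 mm in height; baby on the base floor (15 mm sideways, 4 mm high); top closed (rim 35-41 mm up, 5 mm sideways), face over panel within 0.35 rad; all upright within 0.12 rad, at rest; candle upright, moved under 30 mm (((world y of lamp above 0 m and (horizontal distance between doll_base and disc_left below 0.012 m and z of doll_base in the frame of disc_left between -0.004 and 0.004 m) and (horizontal distance between doll_blue and disc_mid below 0.012 m and z of doll_blue in the frame of disc_mid between -0.004 and 0.004 m) and (horizontal distance between doll_ochre and disc_right below 0.012 m and z of doll_ochre in the frame of disc_right between -0.004 and 0.004 m)) or (world y of lamp below 0 m and (horizontal distance between doll_base and disc_right below 0.012 m and z of doll_base in the frame of disc_right between -0.004 and 0.004 m) and (horizontal distance between doll_blue and disc_mid below 0.012 m and z of doll_blue in the frame of disc_mid between -0.004 and 0.004 m) and (horizontal distance between doll_ochre and disc_left below 0.012 m and z of doll_ochre in the frame of disc_left between -0.004 and 0.004 m))) and horizontal distance between doll_baby and doll_base below 0.015 m and z of doll_baby in the frame of doll_base between 0.006 and 0.014 m and horizontal distance between doll_top and doll_base below 0.005 m and z of doll_top in the frame of doll_base between 0.035 and 0.041 m and angle between the x axis of doll_top and the x axis of doll_base, either way round below 0.35 rad and x of doll_top_c0 in the frame of doll_base above 0 m and angle between each of doll_base, doll_top, doll_blue, doll_ochre, doll_baby's own z axis and vertical below 0.12 rad and linear speed of each of doll_base, doll_top, doll_blue, doll_ochre, doll_baby below 0.02 m/s and distance of candle from where it was at the start of the episode below 0.03 m and angle between candle's own z axis and vertical below 0.1 rad); the robot touches nothing.
It fails at once if the candle jar is knocked over (angle between candle's own z axis and vertical above 0.5 rad).
It also fails if it takes over 122 s, if anything falls off the work surface, if the arm or the gripper's body presses on something with over 40 N, if the wrist force passes 120 N, or if a joint passes its speed limit or range.

## Working session

There is one attempt and no reset: what is moved stays moved. The work goes in short steps, Python scripts to look and compute and a tool call to move; the robot and the scene stay as the last step left them, time stands still between calls to the robot, and variables do not carry over. Pictures are saved under pics/ and viewed, about 12 in all and at most 16, crops included, and the job is handed in when it is done.

Besides the shell and the picture viewer there is one more tool, called after "Call:" as name(argument=value, ...), one argument or row to a line, values as JSON. move_arm: Moves the arm, as the interface text tells. Its arguments: {"type":"object","properties":{"increments":{"type":"array","items":{"type":"object","properties":{"tx":{"type":"number"},"ty":{"type":"number"},"tz":{"type":"number"},"rx":{"type":"number"},"ry":{"type":"number"},"rz":{"type":"number"},"gripper":{"type":"number"}}}},"squeeze":{"type":"number"}},"required":["increments"]}

```bash
ls; mkdir -p pics
cat > h.py <<'E'
from rig import r
import numpy as np, cv2
from scipy.spatial.transform import Rotation as Ro
def und(cam,u,v):
    m=r.camera_model(cam)
    x=(u-m['cx'])/m['fx']; y=(v-m['cy'])/m['fy']
    a,b=x,y
    for _ in range(20):
        f=1+m['k1']*(a*a+b*b); a,b=x/f,y/f
    return a,b
def pix2w(cam,u,v,d):
    m=r.camera_model(cam); a,b=und(cam,np.asarray(u,float),np.asarray(v,float))
    c=np.stack([a*d,b*d,d*np.ones_like(a)],-1)
    return (c-np.array(m['t']))@np.array(m['R'])
def ray_z(cam,u,v,z):
    m=r.camera_model(cam); R=np.array(m['R']); C=-R.T@np.array(m['t'])
    a,b=und(cam,float(u),float(v)); d=R.T@np.array([a,b,1]); return C+d*(z-C[2])/d[2]
def cloud(cam,depth):
    v,u=np.mgrid[0:480,0:640]; return pix2w(cam,u,v,depth)
def save(img,name): cv2.imwrite('pics/'+name,cv2.cvtColor(img,cv2.COLOR_RGB2BGR))
E
python3 - <<'E'
from h import *
s=r.sense();print(s)
for c in('scene','top'):
    im,d=r.grab_frame(c);save(im,c+'0.png');np.savez(c+'0.npz',im=im,d=d)
    m=r.camera_model(c);R=np.array(m['R']);print(c,m['fx'],m['k1'],-R.T@np.array(m['t']),R.tolist())
    P=cloud(c,d)
    for q in['doll_base','doll_top','doll_blue','doll_ochre','doll_baby','disc_left','disc_mid','disc_right','lamp','candle']:
        o=r.cut_out(q,c); l=r.place_of(q,c)
        for x in o[:2]:
            k=x['mask']&(d>0);p=P[k]
            print(q,'%.2f'%x['confidence'],x['bbox'],p.min(0).round() if len(p) else '',p.max(0).round()if len(p) else '',np.median(p,0).round())
        for x in l[:2]:
            z=22 if 'disc' in q else 0
            print('   loc','%.2f'%x['confidence'],np.round(x['location'],1),ray_z(c,x['location'][1],x['location'][0],z).round(1))
print(r.sense()['clock'])
E
```

```text
pics
{'clock': 0.0, 'qpos': array([ 1.26058539e+00,  3.53693921e-01,  1.63411051e+00,  7.90670843e-06,
        1.15524363e+00, -2.41044633e-03]), 'qvel': array([-5.03603773e-04,  8.90403554e-05,  6.82542523e-04,  2.67152813e-04,
       -2.87911279e-04, -7.49662335e-04]), 'joint_efforts': array([ 5.24563948e-04, -6.05262208e+01, -3.42066300e+01,  1.15497933e-04,
        9.59799421e-03, -5.60789644e-06]), 'eef_pos': array([189.20936994, 595.16813385, 230.54322193]), 'tcp_rot': array([-3.14013727e+00, -1.07372938e-05,  2.83378896e+00]), 'contact_force': array([-0.21617091,  0.17198696, -1.089923  ]), 'wrist_torque': array([0.00120525, 0.00888014, 0.02644833]), 'opening': 0.9992325377932862}
scene 466.67507764373215 -0.014665085762754024 [1178.61301182 -470.77006214  677.49543861] [[0.6170911424113539, 0.7866705436941825, -0.018654158821803577], [0.48838763342319746, -0.40148018784257716, -0.7747846012209956], [-0.616989498676224, 0.4690022542097085, -0.6319500328898429]]
doll_base 0.82 [230.3, 223.8, 266.1, 255.0] [ 356. -153.   -2.] [476. -69.  49.] [ 455. -125.   33.]
   loc 0.93 [244
[... 2717 characters left out ...]
 [271.  502.6] [ 479. -398.    0.]
disc_left 0.74 [248.4, 199.8, 276.0, 228.0] [633.  74.  18.] [698. 139.  28.] [665. 106.  23.]
   loc 0.79 [212.3 263.9] [669.  101.8  22. ]
disc_mid 0.73 [300.3, 194.9, 334.6, 220.8] [633. -49.  18.] [699.  21.  28.] [665. -15.  23.]
   loc 0.77 [206.5 315. ] [668.1 -10.   22. ]
disc_right 0.81 [358.8, 187.7, 388.8, 211.0] [ 633. -168.   18.] [ 700. -102.   29.] [ 665. -135.   23.]
   loc 0.34 [272.4 505.6] [ 472.1 -394.2   22. ]
   loc 0.60 [222.3 159.2] [683.9 341.3   0. ]
candle 0.58 [302.9, 291.5, 336.8, 325.0] [413. -22.  -4.] [473.  40.  72.] [441.   7.  62.]
   loc 0.83 [313.1 318.3] [440.6  10.8   0. ]
   loc 0.65 [309.6 195.4] [479. 269.   0.]
2.1
```

Run:
```python
import cv2
a=cv2.imread('pics/scene0.png')[110:350,80:520];cv2.imwrite('pics/s0c.png',cv2.resize(a,None,fx=1.8,fy=1.8,interpolation=2))
b=cv2.imread('pics/top0.png')[150:370,90:550];cv2.imwrite('pics/t0c.png',cv2.resize(b,None,fx=1.7,fy=1.7,interpolation=2))
```

```text
(no output)
```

View pics/s0c.png

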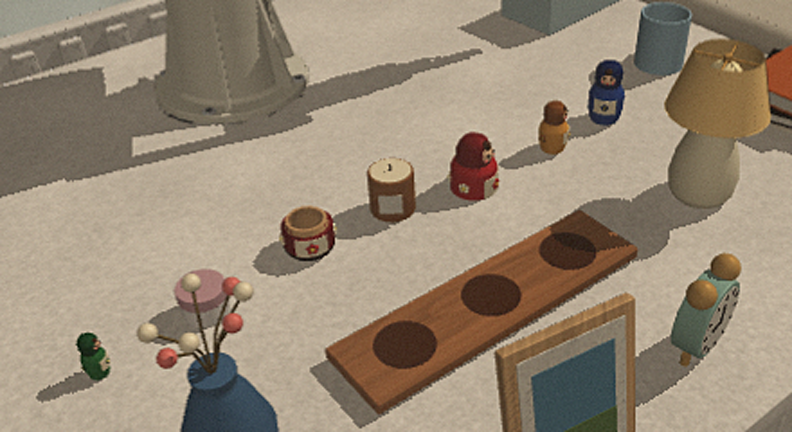

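View pics/t0c.png

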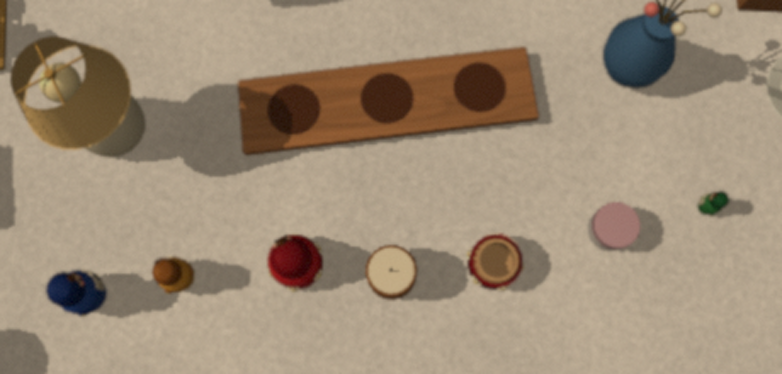

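Top view and scene view agree: the lamp is at the +y (left) end, so red goes to disc_left, blue to mid and ochre to right. All the dolls are standing. The next step is to fit centres and get the base panel and top face headings.

```bash
cat > fit.py <<'E'
from h import *
from scipy.optimize import least_squares
def fitcyl(P,c0,R,z0,z1):
    c=np.array(c0,float)
    for _ in range(4):
        k=(P[:,2]>z0)&(P[:,2]<z1)&(np.hypot(*(P[:,:2]-c).T)<R+8)&(np.hypot(*(P[:,:2]-c).T)>R-8)
        q=P[k,:2]
        if len(q)<15: return c,len(q),0
        s=least_squares(lambda c:np.hypot(*(q-c).T)-R,c,loss='soft_l1'); c=s.x
    return c,len(q),np.abs(np.hypot(*(q-c).T)-R).mean()
E
python3 - <<'E'
from fit import *
obj=dict(base=((440,-119),32,14,36),top=((473,122),32,4,33),blue=((466,388),26,22,45),ochre=((479,270),21,18,35),baby=((479,-398),10.5,42,49),candle=((441,9),30,8,55))
D={c:np.load(c+'0.npz') for c in('scene','top')}
for n,(c,R,a,b) in obj.items():
    for cam in D:
        d=D[cam]['d'];P=cloud(cam,d)[d>0];o=fitcyl(P,c,R,a,b);print(n,cam,o[0].round(1),o[1],round(o[2],2))
for n,c,R in(('base',(439,-119),32),('top',(474,123),32)):
  for cam in D:
    d=D[cam]['d'];im=D[cam]['im'].astype(int);P=cloud(cam,d)
    rr=np.hypot(P[...,0]-c[0],P[...,1]-c[1]);az=np.degrees(np.arctan2(P[...,1]-c[1],P[...,0]-c[0]))
    for lo,hi in((5,36),(45,80)):
        k=(d>0)&(rr<R+5)&(rr>8)&(P[...,2]>lo)&(P[...,2]<hi)
        cr=k&(im[...,1]>.6*im[...,0])&(im.sum(-1)>200)
        print(n,cam,lo,k.sum(),cr.sum(),'az',np.sort(az[cr]).round()[::max(1,cr.sum()//12)] if cr.any() else '')
a=D['scene']['im'][165:262,220:365];save(cv2.resize(a,None,fx=5,fy=5,interpolation=cv2.INTER_CUBIC),'s0z.png')
E
```

```text
base scene [ 442.4 -119.6] 357 2.73
base top [ 439.7 -118.2] 125 2.71
top scene [471.4 121.1] 283 1.39
top top [471.4 121.1] 95 1.01
blue scene [463.1 383. ] 148 1.62
blue top [463.8 383.7] 111 0.75
ochre scene [471.9 267.6] 102 1.36
ochre top [473.4 267.9] 63 0.71
baby scene [ 477.4 -400.7] 39 1.07
baby top [ 477.2 -400.9] 19 0.49
candle scene [442.3   6.4] 421 1.25
candle top [443.    6.5] 39 0.22
base scene 5 427 285 az [-180. -106.  -53.  -43.  -33.  -19.   -4.    6.   56.  125.  141.  156.
  173.]
base scene 45 80 78 az [-175. -145. -106.  -75.  -50.  -35.  -17.    1.   23.   54.  106.  136.
  155.]
base top 5 412 378 az [-180. -141. -108.  -85.  -64.  -47.  -27.   -8.   17.   52.   78.  128.
  171.]
base top 45 114 113 az [-179. -147. -123. -100.  -66.  -37.   -7.   26.   50.   75.   91.  117.
  157.]
top scene 5 306 90 az [-130.  -80.  -73.  -66.  -59.  -17.  -13.   -9.   -6.    3.    8.   18.
   30.]
top scene 45 309 46 az [-170. -140. -132. -113.  -13.   -9.   -6.   -2.    1.    7.   14.   16.
   21.   23.   33.  157.]
top top 5 114 61 az [-179. -171. -133. -124.  -81.  -71.  -61.   49.  115.  133.  164.  171.
  178.]
top top 45 442 13 az [-5.  1.  5.  6. 20. 27. 33. 36. 40. 40. 43. 44. 48.]
```

View pics/s0z.png

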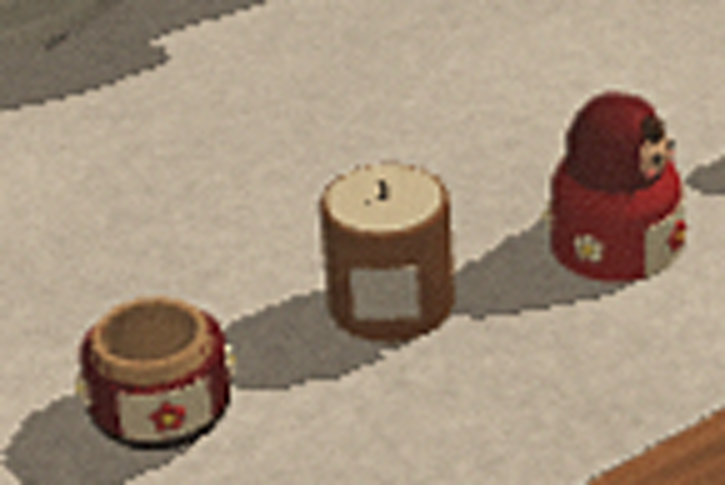

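Zoomed view: the base panel flower is at scene px (253.4, 248.4). The top's panel flower is at (355.6, 212.2) near its right limb, with a side flower at (337.6, 214.4). Next I'll turn these into azimuths.

```bash
cat >> fit.py <<'E'
def az(cam,u,v,c,R):
    m=r.camera_model(cam);Rm=np.array(m['R']);C=-Rm.T@np.array(m['t']);a,b=und(cam,float(u),float(v));d=Rm.T@np.array([a,b,1.])
    o=C[:2]-np.array(c);A=d[:2]@d[:2];B=o@d[:2];D=max(B*B-A*(o@o-R*R),0);t=(-B-D**.5)/A;p=C+t*d
    return np.degrees(np.arctan2(p[1]-c[1],p[0]-c[0])).round(1),p[2].round(1)
E
python3 - <<'E'
from fit import *
f=lambda x,y:(220+x/5,165+y/5)
for n,p in dict(fl=(167,417),pl=(119,416),pr=(211,404),sl=(82,388),sr=(230,357)).items():print('base',n,az('scene',*f(*p),(440.5,-119),32))
for n,p in dict(fl=(678,236),pl=(646,250),sl=(588,247)).items():print('top',n,az('scene',*f(*p),(471.4,121.1),32))
m=r.camera_model('scene');print(az('scene',*f(655,157),(471.4,121.1),23.5),az('scene',*f(167,330),(440.5,-119),27))
D=np.load('top0.npz')
P=cloud('top',D['d'])
# tall things map
k=(D['d']>0)&(P[...,2]>110);
import collections
g=collections.Counter(map(tuple,(P[k][:,:2]//60*60).astype(int)));print({a:n for a,n in g.items() if n>15})
E
```

```text
base fl (np.float64(-20.2), np.float64(21.8))
base pl (np.float64(-58.3), np.float64(22.4))
base pr (np.float64(19.7), np.float64(17.5))
base sl (np.float64(-106.0), np.float64(23.5))
base sr (np.float64(62.1), np.float64(25.1))
top fl (np.float64(35.4), np.float64(8.2))
top pl (np.float64(-11.5), np.float64(14.6))
top sl (np.float64(-62.6), np.float64(17.3))
(np.float64(14.1), np.float64(58.2)) (np.float64(-7.2), np.float64(64.1))
{(np.int64(900), np.int64(-720)): 143, (np.int64(900), np.int64(-600)): 72, (np.int64(900), np.int64(-540)): 22, (np.int64(840), np.int64(-600)): 594, (np.int64(900), np.int64(-660)): 32, (np.int64(840), np.int64(-540)): 289, (np.int64(840), np.int64(-660)): 488, (np.int64(840), np.int64(-720)): 418, (np.int64(840), np.int64(-780)): 229, (np.int64(780), np.int64(-720)): 568, (np.int64(780), np.int64(-780)): 214, (np.int64(780), np.int64(-660)): 602, (np.int64(780), np.int64(-600)): 633, (np.int64(780), np.int64(-540)): 424, (np.int64(840), np.int64(-60)): 259, (np.int64(840), np.int64(-120)): 565, (np.int64(840), np.int64(-180)): 399, (np.int64(720), np.in
[... 243 characters left out ...]
int64(660), np.int64(-360)): 685, (np.int64(660), np.int64(-420)): 136, (np.int64(900), np.int64(600)): 33, (np.int64(840), np.int64(600)): 207, (np.int64(660), np.int64(-720)): 252, (np.int64(660), np.int64(-660)): 17, (np.int64(660), np.int64(-300)): 71, (np.int64(840), np.int64(540)): 34, (np.int64(780), np.int64(540)): 135, (np.int64(600), np.int64(-420)): 34, (np.int64(600), np.int64(-360)): 138, (np.int64(660), np.int64(300)): 559, (np.int64(720), np.int64(300)): 130, (np.int64(660), np.int64(360)): 380, (np.int64(720), np.int64(360)): 76, (np.int64(660), np.int64(240)): 498, (np.int64(600), np.int64(300)): 1094, (np.int64(600), np.int64(240)): 247, (np.int64(600), np.int64(360)): 220}
```

Call:
move_arm(
  increments=[
    {"rz":8.5,"gripper":1},
    {"rz":8.5},
    {"rz":8.5},
    {"rz":8.5},
    {"rz":8.5},
    {"rz":8.5},
    {"rz":8.5},
    {"rz":8.5},
    {"rz":4.4},
    {"tx":-3.3,"ty":2.8},
    {"tx":-3.3,"ty":2.8},
    {"tx":-3.3,"ty":2.8},
  ],
  squeeze=40,
)

```text
invalid input
```

Call:
move_arm(
  increments=[
    {"tx":0,"ty":0,"tz":0,"rx":0,"ry":0,"rz":8.5,"gripper":1},
    {"tx":0,"ty":0,"tz":0,"rx":0,"ry":0,"rz":8.5,"gripper":1},
  ],
  squeeze=40,
)

```text
clock: 2.3
eef_pos: [189.3, 595.6, 231.3]
tcp_rot: [3.142, -0.0, 2.531]
contact_force: [0.1, 0.1, -0.2]
opening: 1.002
```

Call:
move_arm(
  increments=[
    {"tx":0,"ty":0,"tz":0,"rx":0,"ry":0,"rz":8.5,"gripper":1},
    {"tx":0,"ty":0,"tz":0,"rx":0,"ry":0,"rz":8.5,"gripper":1},
    {"tx":0,"ty":0,"tz":0,"rx":0,"ry":0,"rz":8.5,"gripper":1},
    {"tx":0,"ty":0,"tz":0,"rx":0,"ry":0,"rz":8.5,"gripper":1},
    {"tx":0,"ty":0,"tz":0,"rx":0,"ry":0,"rz":8.5,"gripper":1},
    {"tx":0,"ty":0,"tz":0,"rx":0,"ry":0,"rz":8.5,"gripper":1},
    {"tx":0,"ty":0,"tz":0,"rx":0,"ry":0,"rz":4.3,"gripper":1},
    {"tx":-3.3,"ty":2.8,"tz":0,"rx":0,"ry":0,"rz":0,"gripper":1},
    {"tx":-3.3,"ty":2.8,"tz":0,"rx":0,"ry":0,"rz":0,"gripper":1},
    {"tx":-3.3,"ty":2.8,"tz":0,"rx":0,"ry":0,"rz":0,"gripper":1},
    {"tx":-3.3,"ty":2.8,"tz":0,"rx":0,"ry":0,"rz":0,"gripper":1},
    {"tx":-3.3,"ty":2.8,"tz":0,"rx":0,"ry":0,"rz":0,"gripper":1},
  ],
  squeeze=40,
)

```text
clock: 3.5
eef_pos: [330.4, 429.5, 231.5]
tcp_rot: [3.141, -0.0, 1.572]
contact_force: [0.5, -0.1, 0.8]
opening: 1.002
```

Call:
move_arm(
  increments=[
    {"tx":-4.04,"ty":3.56,"tz":0,"rx":0,"ry":0,"rz":0,"gripper":1},
    {"tx":-4.04,"ty":3.56,"tz":0,"rx":0,"ry":0,"rz":0,"gripper":1},
    {"tx":-4.04,"ty":3.56,"tz":0,"rx":0,"ry":0,"rz":0,"gripper":1},
    {"tx":-4.04,"ty":3.56,"tz":0,"rx":0,"ry":0,"rz":0,"gripper":1},
    {"tx":0,"ty":0,"tz":4,"rx":0,"ry":0,"rz":0,"gripper":1},
    {"tx":0,"ty":0,"tz":4,"rx":0,"ry":0,"rz":0,"gripper":1},
    {"tx":0,"ty":0,"tz":3,"rx":0,"ry":0,"rz":0,"gripper":1},
    {"tx":0,"ty":0,"tz":0,"rx":0,"ry":0,"rz":0,"gripper":1},
  ],
  squeeze=40,
)

```text
clock: 4.3
eef_pos: [459.6, 279.2, 117.8]
tcp_rot: [-3.136, 0.004, 1.571]
contact_force: [-0.7, -0.3, 1.0]
opening: 0.998
```

Run:
```python
from fit import *
for cam in('scene','top'):
    im,d=r.grab_frame(cam);P=cloud(cam,d)[d>0];print(fitcyl(P,(472.7,267.8),21,18,35))
    if cam=='top': save(cv2.resize(im[250:370,120:300],None,fx=4,fy=4),'t1.png')
```

```text
(array([472.18060055, 267.62736423]), 108, np.float64(1.347440625906962))
(array([473.49392626, 267.92038623]), 61, np.float64(0.625586833918118))
```

View pics/t1.png

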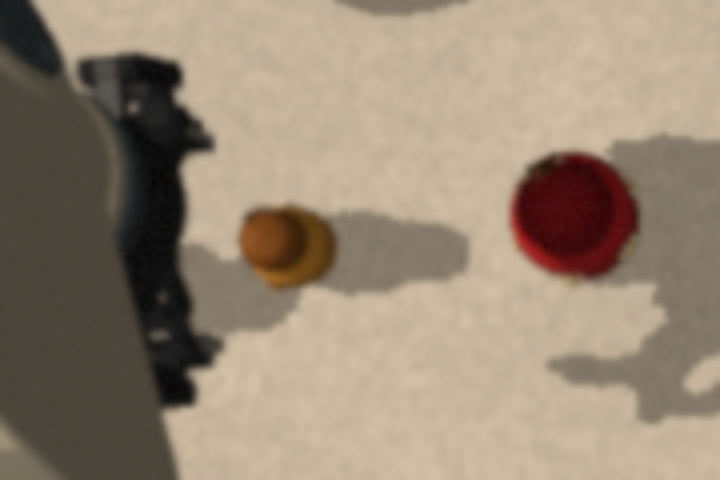

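```bash
python3 -c "
from h import *
s=r.sense();print(s['clock'],s['eef_pos'],s['tcp_rot'])"
```

```text
4.4 [462.03475393 280.99197452 121.69900763] [-3.14109365e+00  3.17623625e-04  1.57203268e+00]
```

Call:
move_arm(
  increments=[
    {"tx":-1.32,"ty":1.08,"tz":0,"rx":0,"ry":0,"rz":0,"gripper":1},
    {"tx":0,"ty":0,"tz":3.5,"rx":0,"ry":0,"rz":0,"gripper":1},
    {"tx":0,"ty":0,"tz":3.5,"rx":0,"ry":0,"rz":0,"gripper":1},
    {"tx":0,"ty":0,"tz":3.5,"rx":0,"ry":0,"rz":0,"gripper":1},
    {"tx":0,"ty":0,"tz":0.77,"rx":0,"ry":0,"rz":0,"gripper":1},
    {"tx":0,"ty":0,"tz":0,"rx":0,"ry":0,"rz":0,"gripper":1},
    {"tx":0,"ty":0,"tz":0,"rx":0,"ry":0,"rz":0,"gripper":-0.1},
    {"tx":0,"ty":0,"tz":0,"rx":0,"ry":0,"rz":0,"gripper":-0.2},
    {"tx":0,"ty":0,"tz":0,"rx":0,"ry":0,"rz":0,"gripper":-0.3},
    {"tx":0,"ty":0,"tz":0,"rx":0,"ry":0,"rz":0,"gripper":-0.3},
  ],
  squeeze=40,
)

```text
clock: 5.4
eef_pos: [473.6, 268.2, 10.2]
tcp_rot: [3.14, -0.001, 1.572]
contact_force: [-1.2, -0.6, 10.7]
opening: 0.477
```

Call:
move_arm(
  increments=[
    {"tx":0,"ty":0,"tz":-2,"rx":0,"ry":0,"rz":0,"gripper":-0.3},
    {"tx":0,"ty":0,"tz":-3,"rx":0,"ry":0,"rz":0,"gripper":-0.3},
    {"tx":0,"ty":0,"tz":-3,"rx":0,"ry":0,"rz":0,"gripper":-0.3},
    {"tx":-1.8,"ty":0.8,"tz":-2,"rx":0,"ry":0,"rz":0,"gripper":-0.3},
    {"tx":-3.4,"ty":1.6,"tz":0,"rx":0,"ry":0,"rz":0,"gripper":-0.3},
    {"tx":-3.4,"ty":1.6,"tz":0,"rx":0,"ry":0,"rz":0,"gripper":-0.3},
    {"tx":-3.4,"ty":1.6,"tz":0,"rx":0,"ry":0,"rz":0,"gripper":-0.3},
    {"tx":-3.4,"ty":1.6,"tz":0,"rx":0,"ry":0,"rz":0,"gripper":-0.3},
    {"tx":-3.4,"ty":1.6,"tz":0,"rx":0,"ry":0,"rz":0,"gripper":-0.3},
    {"tx":-3.4,"ty":1.6,"tz":0,"rx":0,"ry":0,"rz":0,"gripper":-0.3},
  ],
  squeeze=40,
)

```text
clock: 6.4
eef_pos: [577.6, 44.3, 109.3]
tcp_rot: [3.141, -0.0, 1.572]
contact_force: [1.1, 0.1, -1.1]
opening: 0.477
```

Call:
move_arm(
  increments=[
    {"tx":-3.6,"ty":1.76,"tz":0,"rx":0,"ry":0,"rz":0,"gripper":-0.3},
    {"tx":-3.6,"ty":1.76,"tz":0,"rx":0,"ry":0,"rz":0,"gripper":-0.3},
    {"tx":-3.6,"ty":1.76,"tz":0,"rx":0,"ry":0,"rz":0,"gripper":-0.3},
    {"tx":-3.6,"ty":1.76,"tz":0,"rx":0,"ry":0,"rz":0,"gripper":-0.3},
    {"tx":-3.6,"ty":1.76,"tz":0,"rx":0,"ry":0,"rz":0,"gripper":-0.3},
    {"tx":0,"ty":0,"tz":2,"rx":0,"ry":0,"rz":0,"gripper":-0.3},
    {"tx":0,"ty":0,"tz":2,"rx":0,"ry":0,"rz":0,"gripper":-0.3},
    {"tx":0,"ty":0,"tz":0,"rx":0,"ry":0,"rz":0,"gripper":-0.3},
    {"tx":0,"ty":0,"tz":0,"rx":0,"ry":0,"rz":0,"gripper":-0.3},
  ],
  squeeze=40,
)

```text
clock: 7.3
eef_pos: [665.0, -134.0, 69.0]
tcp_rot: [-3.141, -0.0, 1.572]
contact_force: [-0.1, -0.1, -0.2]
opening: 0.478
```

Run:
```python
from fit import *
s=r.sense();print(s['eef_pos'])
for cam in('scene','top'):
    im,d=r.grab_frame(cam);P=cloud(cam,d)[d>0];b=s['eef_pos'][2]-9;print(fitcyl(P,(665.5,-136),21,b+17,b+36))
    if cam=='scene': save(cv2.resize(im[200:330,230:430],None,fx=4,fy=4),'s2.png')
```

```text
[ 665.03400576 -133.9782502    68.98742349]
(array([ 666.15536358, -135.08661034]), 142, np.float64(2.314742265164752))
(array([ 665.5, -136. ]), 0, 0)
```

View pics/s2.png

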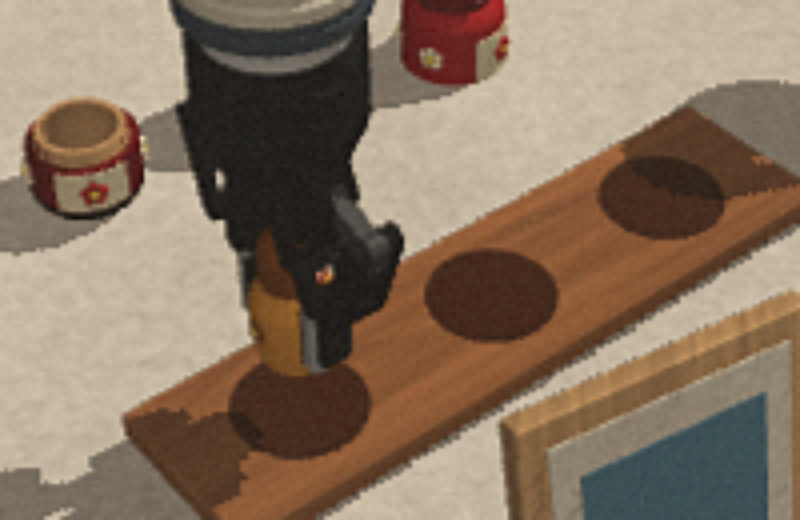

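The picture shows ochre upright in the gripper above the right disc. I'll lower and release.

Call:
move_arm(
  increments=[
    {"tx":-0.15,"ty":0,"tz":2,"rx":0,"ry":0,"rz":0,"gripper":-0.3},
    {"tx":0,"ty":0,"tz":1,"rx":0,"ry":0,"rz":0,"gripper":-0.3},
    {"tx":0,"ty":0,"tz":0.5,"rx":0,"ry":0,"rz":0,"gripper":-0.3},
    {"tx":0,"ty":0,"tz":0.2,"rx":0,"ry":0,"rz":0,"gripper":-0.3},
    {"tx":0,"ty":0,"tz":0,"rx":0,"ry":0,"rz":0,"gripper":-0.3},
  ],
  squeeze=40,
)

```text
clock: 7.9
eef_pos: [665.5, -135.5, 32.4]
tcp_rot: [3.141, 0.0, 1.572]
contact_force: [-0.6, -0.1, -0.1]
opening: 0.474
```

Call:
move_arm(
  increments=[
    {"tx":0,"ty":0,"tz":0.08,"rx":0,"ry":0,"rz":0,"gripper":-0.3},
    {"tx":0,"ty":0,"tz":0,"rx":0,"ry":0,"rz":0,"gripper":0.2},
    {"tx":0,"ty":0,"tz":0,"rx":0,"ry":0,"rz":0,"gripper":0.8},
    {"tx":0,"ty":0,"tz":0,"rx":0,"ry":0,"rz":0,"gripper":1},
    {"tx":0,"ty":0,"tz":-2,"rx":0,"ry":0,"rz":0,"gripper":1},
    {"tx":0,"ty":0,"tz":-3.5,"rx":0,"ry":0,"rz":0,"gripper":1},
    {"tx":0,"ty":0,"tz":-3.5,"rx":0,"ry":0,"rz":0,"gripper":1},
    {"tx":1.5,"ty":-0.6,"tz":-2.5,"rx":0,"ry":0,"rz":0,"gripper":1},
    {"tx":3.6,"ty":-1.4,"tz":0,"rx":0,"ry":0,"rz":0,"gripper":1},
    {"tx":3.6,"ty":-1.4,"tz":0,"rx":0,"ry":0,"rz":0,"gripper":1},
    {"tx":3.6,"ty":-1.4,"tz":0,"rx":0,"ry":0,"rz":0,"gripper":1},
    {"tx":3.6,"ty":-1.4,"tz":0,"rx":0,"ry":0,"rz":0,"gripper":1},
  ],
  squeeze=40,
)

```text
clock: 9.1
eef_pos: [602.4, 24.6, 145.9]
tcp_rot: [3.141, -0.0, 1.572]
contact_force: [0.1, 1.1, 0.2]
opening: 0.998
```

Call:
move_arm(
  increments=[
    {"tx":3.6,"ty":-1.4,"tz":0,"rx":0,"ry":0,"rz":0,"gripper":1},
    {"tx":3.6,"ty":-1.4,"tz":0,"rx":0,"ry":0,"rz":0,"gripper":1},
    {"tx":3.6,"ty":-1.4,"tz":0,"rx":0,"ry":0,"rz":0,"gripper":1},
    {"tx":3.6,"ty":-1.4,"tz":0,"rx":0,"ry":0,"rz":0,"gripper":1},
    {"tx":3.6,"ty":-1.4,"tz":0,"rx":0,"ry":0,"rz":0,"gripper":1},
    {"tx":3.6,"ty":-1.4,"tz":0,"rx":0,"ry":0,"rz":0,"gripper":1},
    {"tx":3.6,"ty":-1.4,"tz":0,"rx":0,"ry":0,"rz":0,"gripper":1},
    {"tx":3.6,"ty":-1.4,"tz":0,"rx":0,"ry":0,"rz":0,"gripper":1},
    {"tx":3.6,"ty":-1.4,"tz":0,"rx":0,"ry":0,"rz":0,"gripper":1},
    {"tx":3.4,"ty":-1.3,"tz":0,"rx":0,"ry":0,"rz":0,"gripper":1},
    {"tx":0,"ty":0,"tz":0,"rx":0,"ry":0,"rz":0,"gripper":1},
  ],
  squeeze=40,
)

```text
clock: 10.2
eef_pos: [462.3, 384.9, 145.9]
tcp_rot: [3.141, -0.002, 1.575]
contact_force: [0.6, -0.6, -0.2]
opening: 0.999
```

Run:
```python
from fit import *
s=r.sense();print(s['eef_pos'])
for cam in('scene','top'):
    im,d=r.grab_frame(cam);P=cloud(cam,d)[d>0];print(fitcyl(P,(665.5,-136),21,22+17,22+36),fitcyl(P,(463.5,383.5),26,21,46))
```

```text
[462.29323958 384.9066987  145.91717037]
(array([ 666.57027051, -136.15178919]), 168, np.float64(0.9190766107447553)) (array([463.26272792, 383.01105502]), 161, np.float64(1.4748218036817435))
(array([ 667.90263872, -137.22273308]), 72, np.float64(0.6769418968717232)) (array([463.89577595, 383.63644422]), 127, np.float64(0.7440548827383067))
```

Call:
move_arm(
  increments=[
    {"tx":-0.16,"ty":0.12,"tz":1,"rx":0,"ry":0,"rz":0,"gripper":1},
    {"tx":0,"ty":0,"tz":3.5,"rx":0,"ry":0,"rz":0,"gripper":1},
    {"tx":0,"ty":0,"tz":3.5,"rx":0,"ry":0,"rz":0,"gripper":1},
    {"tx":0,"ty":0,"tz":2.5,"rx":0,"ry":0,"rz":0,"gripper":1},
    {"tx":0,"ty":0,"tz":1.4,"rx":0,"ry":0,"rz":0,"gripper":1},
    {"tx":0,"ty":0,"tz":0,"rx":0,"ry":0,"rz":0,"gripper":1},
    {"tx":0,"ty":0,"tz":0,"rx":0,"ry":0,"rz":0,"gripper":0.2},
    {"tx":0,"ty":0,"tz":0,"rx":0,"ry":0,"rz":0,"gripper":0},
    {"tx":0,"ty":0,"tz":0,"rx":0,"ry":0,"rz":0,"gripper":0},
    {"tx":0,"ty":0,"tz":0,"rx":0,"ry":0,"rz":0,"gripper":0},
  ],
  squeeze=40,
)

```text
clock: 11.3
eef_pos: [465.6, 380.1, 28.5]
tcp_rot: [3.14, -0.001, 1.572]
contact_force: [-0.2, -1.4, 5.4]
opening: 0.587
```

Call:
move_arm(
  increments=[
    {"tx":0,"ty":0,"tz":-2,"rx":0,"ry":0,"rz":0,"gripper":0},
    {"tx":0,"ty":0,"tz":-3,"rx":0,"ry":0,"rz":0,"gripper":0},
    {"tx":0,"ty":0,"tz":-3,"rx":0,"ry":0,"rz":0,"gripper":0},
    {"tx":-1.8,"ty":0.9,"tz":-0.5,"rx":0,"ry":0,"rz":0,"gripper":0},
    {"tx":-3.5,"ty":1.75,"tz":0,"rx":0,"ry":0,"rz":0,"gripper":0},
    {"tx":-3.5,"ty":1.75,"tz":0,"rx":0,"ry":0,"rz":0,"gripper":0},
    {"tx":-3.5,"ty":1.75,"tz":0,"rx":0,"ry":0,"rz":0,"gripper":0},
    {"tx":-3.5,"ty":1.75,"tz":0,"rx":0,"ry":0,"rz":0,"gripper":0},
    {"tx":-3.5,"ty":1.75,"tz":0,"rx":0,"ry":0,"rz":0,"gripper":0},
    {"tx":-3.5,"ty":1.75,"tz":0,"rx":0,"ry":0,"rz":0,"gripper":0},
    {"tx":-3.5,"ty":1.75,"tz":0,"rx":0,"ry":0,"rz":0,"gripper":0},
  ],
  squeeze=40,
)

```text
clock: 12.4
eef_pos: [597.6, 115.3, 113.0]
tcp_rot: [3.14, -0.0, 1.572]
contact_force: [-0.0, 0.6, -0.6]
opening: 0.587
```

Call:
move_arm(
  increments=[
    {"tx":-3.25,"ty":1.7,"tz":0,"rx":0,"ry":0,"rz":0,"gripper":0},
    {"tx":-3.25,"ty":1.7,"tz":0,"rx":0,"ry":0,"rz":0,"gripper":0},
    {"tx":-3.25,"ty":1.7,"tz":0,"rx":0,"ry":0,"rz":0,"gripper":0},
    {"tx":-3.25,"ty":1.7,"tz":0,"rx":0,"ry":0,"rz":0,"gripper":0},
    {"tx":0,"ty":0,"tz":3,"rx":0,"ry":0,"rz":0,"gripper":0},
    {"tx":0,"ty":0,"tz":2,"rx":0,"ry":0,"rz":0,"gripper":0},
    {"tx":0,"ty":0,"tz":0.5,"rx":0,"ry":0,"rz":0,"gripper":0},
    {"tx":0,"ty":0,"tz":0,"rx":0,"ry":0,"rz":0,"gripper":0},
  ],
  squeeze=40,
)

```text
clock: 13.2
eef_pos: [664.5, -13.1, 56.8]
tcp_rot: [-3.141, 0.0, 1.572]
contact_force: [0.0, -0.2, -1.2]
opening: 0.591
```

Run:
```python
from fit import *
s=r.sense();print(s['eef_pos']);b=s['eef_pos'][2]-28
im,d=r.grab_frame('scene');P=cloud('scene',d)[d>0];print(b,fitcyl(P,(665.5,-15),26,b+21,b+46))
save(cv2.resize(im[200:330,250:450],None,fx=4,fy=4),'s3.png')
```

```text
[664.50404644 -13.08291455  56.84647575]
28.84647575083168 (array([665.98067504, -10.47112365]), 201, np.float64(1.5700515552003138))
```

View pics/s3.png

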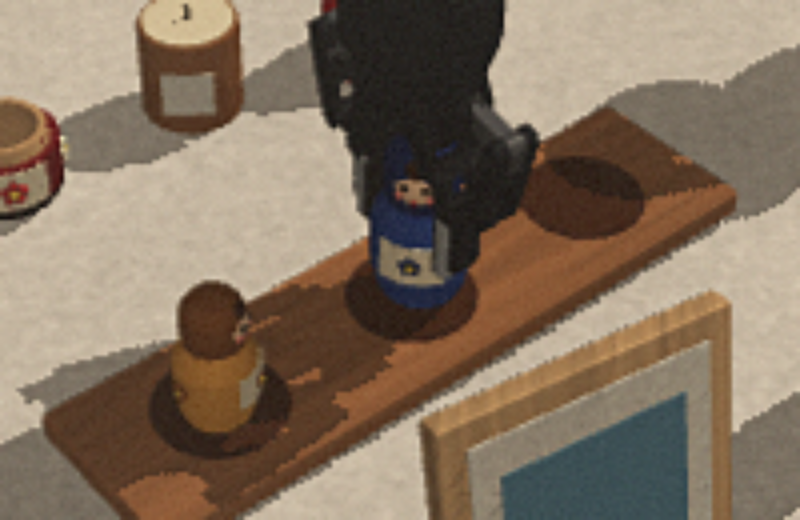

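Ochre stands on the right disc. Blue hangs upright just above the middle disc, about 4 mm off toward +y, so I'll correct that and lower.

Call:
move_arm(
  increments=[
    {"tx":-0.45,"ty":0,"tz":0.4,"rx":0,"ry":0,"rz":0,"gripper":0},
    {"tx":0,"ty":0,"tz":0.2,"rx":0,"ry":0,"rz":0,"gripper":0},
    {"tx":0,"ty":0,"tz":0,"rx":0,"ry":0,"rz":0,"gripper":0},
  ],
  squeeze=40,
)

```text
clock: 13.55
eef_pos: [664.9, -17.8, 51.2]
tcp_rot: [3.141, 0.0, 1.572]
contact_force: [-0.1, 0.2, -1.4]
opening: 0.588
```

Call:
move_arm(
  increments=[
    {"tx":0,"ty":0,"tz":0.08,"rx":0,"ry":0,"rz":0,"gripper":0},
    {"tx":0,"ty":0,"tz":0,"rx":0,"ry":0,"rz":0,"gripper":0.4},
    {"tx":0,"ty":0,"tz":0,"rx":0,"ry":0,"rz":0,"gripper":0.8},
    {"tx":0,"ty":0,"tz":0,"rx":0,"ry":0,"rz":0,"gripper":1},
    {"tx":0,"ty":0,"tz":-2,"rx":0,"ry":0,"rz":0,"gripper":1},
    {"tx":0,"ty":0,"tz":-3.5,"rx":0,"ry":0,"rz":0,"gripper":1},
    {"tx":0,"ty":0,"tz":-3.5,"rx":0,"ry":0,"rz":0,"gripper":1},
    {"tx":-1.7,"ty":-3.7,"tz":0,"rx":0,"ry":0,"rz":0,"gripper":1},
    {"tx":-1.7,"ty":-3.7,"tz":0,"rx":0,"ry":0,"rz":0,"gripper":1},
    {"tx":-1.7,"ty":-3.7,"tz":0,"rx":0,"ry":0,"rz":0,"gripper":1},
    {"tx":-1.7,"ty":-3.7,"tz":0,"rx":0,"ry":0,"rz":0,"gripper":1},
    {"tx":-1.7,"ty":-3.7,"tz":0,"rx":0,"ry":0,"rz":0,"gripper":1},
  ],
  squeeze=40,
)

```text
clock: 14.75
eef_pos: [478.4, -103.3, 140.1]
tcp_rot: [3.141, 0.0, 1.572]
contact_force: [0.1, -0.2, -0.6]
opening: 0.996
```

Run:
```python
from fit import *
s=r.sense();print(s['eef_pos'])
for cam in('scene','top'):
    im,d=r.grab_frame(cam);P=cloud(cam,d)[d>0];print(fitcyl(P,(665.5,-15),26,22+21,22+46),fitcyl(P,(440.5,-119),32,14,36),'neck',fitcyl(P,(440.5,-119),26,40,50))
    o=r.cut_out('doll_base',cam)
    if o:
        k=o[0]['mask']&(d>0); Q=cloud(cam,d)[k];Q=Q[(Q[:,2]>12)];print(((np.percentile(Q,2,0)+np.percentile(Q,98,0))/2).round(1))
print(r.sense()['eef_pos'])
```

```text
[ 478.42495838 -103.32135109  140.10075499]
(array([665.97566775, -15.20087636]), 255, np.float64(0.9362831789280425)) (array([ 442.54655477, -119.9999116 ]), 359, np.float64(2.764682838934646)) neck (array([ 440.49748636, -118.99783716]), 177, np.float64(2.452628808623395))
[ 444.5 -121.6   30.1]
(array([667.21282093, -14.64865574]), 104, np.float64(0.6932483986989512)) (array([ 440.5, -119. ]), 0, 0) neck (array([ 440.5, -119. ]), 0, 0)
[660.5 -14.9  70.6]
[ 479.80287681 -103.28946898  140.44723302]
```

Call:
move_arm(
  increments=[
    {"tx":-1.0,"ty":-2.0,"tz":0,"rx":0,"ry":0,"rz":0,"gripper":1},
    {"tx":-0.62,"ty":-1.88,"tz":1.5,"rx":0,"ry":0,"rz":0,"gripper":1},
    {"tx":0,"ty":0,"tz":3.5,"rx":0,"ry":0,"rz":0,"gripper":1},
    {"tx":0,"ty":0,"tz":3.5,"rx":0,"ry":0,"rz":0,"gripper":1},
    {"tx":0,"ty":0,"tz":2,"rx":0,"ry":0,"rz":0,"gripper":1},
    {"tx":0,"ty":0,"tz":0,"rx":0,"ry":0,"rz":0,"gripper":1},
  ],
  squeeze=40,
)

```text
clock: 15.55
eef_pos: [440.6, -118.5, 32.8]
tcp_rot: [-3.138, -0.001, 1.572]
contact_force: [-0.7, -0.0, 0.2]
opening: 1.0
```

Run:
```python
from fit import *
im,d=r.grab_frame('scene');print(r.sense()['eef_pos'],r.sense()['contact_force'])
save(cv2.resize(im[180:290,180:330],None,fx=5,fy=5),'s4.png')
```

```text
[ 441.45422795 -118.73447274   34.16070686] [ 0.59570785 -0.80333614  0.07756738]
```

View pics/s4.png

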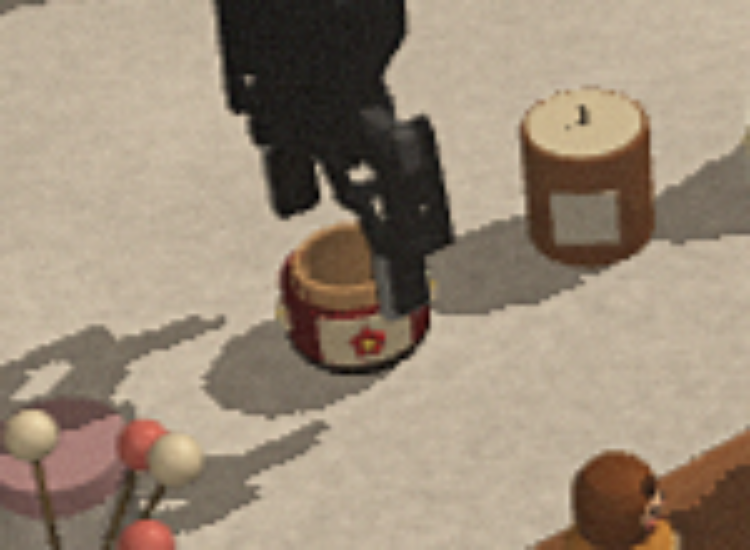

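Gripper straddles the base; the candle is well clear. I'll go down and close.

Call:
move_arm(
  increments=[
    {"tx":-0.05,"ty":0,"tz":2,"rx":0,"ry":0,"rz":0,"gripper":1},
    {"tx":0,"ty":0,"tz":1,"rx":0,"ry":0,"rz":0,"gripper":1},
    {"tx":0,"ty":0,"tz":0,"rx":0,"ry":0,"rz":0,"gripper":0.6},
    {"tx":0,"ty":0,"tz":0,"rx":0,"ry":0,"rz":0,"gripper":0.4},
    {"tx":0,"ty":0,"tz":0,"rx":0,"ry":0,"rz":0,"gripper":0.3},
    {"tx":0,"ty":0,"tz":0,"rx":0,"ry":0,"rz":0,"gripper":0.3},
  ],
  squeeze=40,
)

```text
clock: 16.2
eef_pos: [441.7, -119.8, 5.7]
tcp_rot: [3.14, 0.0, 1.572]
contact_force: [-0.1, 0.9, 3.0]
opening: 0.738
```

Call:
move_arm(
  increments=[
    {"tx":0,"ty":0,"tz":-2,"rx":0,"ry":0,"rz":0,"gripper":0.3},
    {"tx":0,"ty":0,"tz":-3.5,"rx":0,"ry":0,"rz":0,"gripper":0.3},
    {"tx":0,"ty":0,"tz":-3.5,"rx":0,"ry":0,"rz":0,"gripper":0.3},
    {"tx":0,"ty":0,"tz":-3,"rx":0,"ry":0,"rz":0,"gripper":0.3},
    {"tx":1.8,"ty":1.8,"tz":-1,"rx":0,"ry":0,"rz":0,"gripper":0.3},
    {"tx":2.9,"ty":2.9,"tz":0,"rx":0,"ry":0,"rz":0,"gripper":0.3},
    {"tx":2.9,"ty":2.9,"tz":0,"rx":0,"ry":0,"rz":0,"gripper":0.3},
    {"tx":2.9,"ty":2.9,"tz":0,"rx":0,"ry":0,"rz":0,"gripper":0.3},
    {"tx":2.9,"ty":2.9,"tz":0,"rx":0,"ry":0,"rz":0,"gripper":0.3},
    {"tx":2.9,"ty":2.9,"tz":0,"rx":0,"ry":0,"rz":0,"gripper":0.3},
    {"tx":2.9,"ty":2.9,"tz":0,"rx":0,"ry":0,"rz":0,"gripper":0.3},
    {"tx":2.9,"ty":2.9,"tz":0,"rx":0,"ry":0,"rz":0,"gripper":0.3},
  ],
  squeeze=40,
)

```text
clock: 17.4
eef_pos: [662.7, 103.0, 135.3]
tcp_rot: [3.141, 0.0, 1.572]
contact_force: [0.8, -0.4, -0.7]
opening: 0.732
```

Run:
```python
from fit import *
im,d=r.grab_frame('scene');s=r.sense();print(s['eef_pos']);b=s['eef_pos'][2]-5
P=cloud('scene',d)[d>0];print(b,fitcyl(P,s['eef_pos'][:2],32,b+14,b+36))
```

```text
[667.3658009  107.33527994 135.87717346]
130.87717345683492 (array([671.58144745, 104.51476835]), 465, np.float64(3.0153005391561165))
```

Call:
move_arm(
  increments=[
    {"tx":-0.15,"ty":-0.2,"tz":2,"rx":0,"ry":0,"rz":0,"gripper":0.3},
    {"tx":0,"ty":0,"tz":3.5,"rx":0,"ry":0,"rz":0,"gripper":0.3},
    {"tx":0,"ty":0,"tz":3,"rx":0,"ry":0,"rz":0,"gripper":0.3},
    {"tx":0,"ty":0,"tz":1.5,"rx":0,"ry":0,"rz":0,"gripper":0.3},
    {"tx":0,"ty":0,"tz":0.5,"rx":0,"ry":0,"rz":0,"gripper":0.3},
    {"tx":0,"ty":0,"tz":0,"rx":0,"ry":0,"rz":0,"gripper":0.3},
  ],
  squeeze=40,
)

```text
clock: 18.05
eef_pos: [659.9, 100.0, 30.2]
tcp_rot: [-3.141, 0.0, 1.572]
contact_force: [0.3, 0.1, -1.0]
opening: 0.736
```

Run:
```python
from fit import *
im,d=r.grab_frame('scene');s=r.sense();print(s['eef_pos']);b=s['eef_pos'][2]-5
P=cloud('scene',d)[d>0];print(b,fitcyl(P,s['eef_pos'][:2],32,b+14,b+36))
save(cv2.resize(im[190:280,330:450],None,fx=6,fy=6),'s5.png')
```

```text
[660.54716549 100.09944707  31.01706496]
26.017064957016995 (array([668.9471633 , 101.54485624]), 388, np.float64(2.904495132099764))
```

View pics/s5.png

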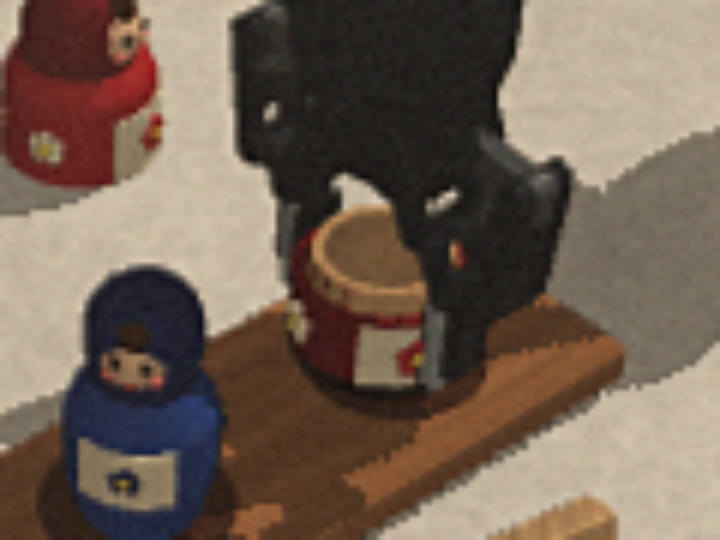

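The base is upright in the gripper, a few mm short of the disc centre on both axes. I'll correct and lower.

Call:
move_arm(
  increments=[
    {"tx":0.5,"ty":0.5,"tz":0,"rx":0,"ry":0,"rz":0,"gripper":0.3},
    {"tx":0,"ty":0,"tz":0.25,"rx":0,"ry":0,"rz":0,"gripper":0.3},
    {"tx":0,"ty":0,"tz":0,"rx":0,"ry":0,"rz":0,"gripper":0.3},
    {"tx":0,"ty":0,"tz":0,"rx":0,"ry":0,"rz":0,"gripper":0.3},
  ],
  squeeze=40,
)

```text
clock: 18.5
eef_pos: [665.0, 105.2, 27.8]
tcp_rot: [3.141, -0.0, 1.572]
contact_force: [-0.0, 0.6, 0.5]
opening: 0.732
```

Call:
move_arm(
  increments=[
    {"tx":0,"ty":0,"tz":0.05,"rx":0,"ry":0,"rz":0,"gripper":0.6},
    {"tx":0,"ty":0,"tz":0,"rx":0,"ry":0,"rz":0,"gripper":0.9},
    {"tx":0,"ty":0,"tz":0,"rx":0,"ry":0,"rz":0,"gripper":1},
    {"tx":0,"ty":0,"tz":-2,"rx":0,"ry":0,"rz":0,"gripper":1},
    {"tx":0,"ty":0,"tz":-3.5,"rx":0,"ry":0,"rz":0,"gripper":1},
    {"tx":0,"ty":0,"tz":-3.5,"rx":0,"ry":0,"rz":0,"gripper":1},
    {"tx":-1,"ty":-1.8,"tz":-2.5,"rx":0,"ry":0,"rz":0,"gripper":1},
    {"tx":-1.9,"ty":-3.4,"tz":0,"rx":0,"ry":0,"rz":0,"gripper":1},
    {"tx":-1.9,"ty":-3.4,"tz":0,"rx":0,"ry":0,"rz":0,"gripper":1},
    {"tx":-1.9,"ty":-3.4,"tz":0,"rx":0,"ry":0,"rz":0,"gripper":1},
    {"tx":-1.9,"ty":-3.4,"tz":0,"rx":0,"ry":0,"rz":0,"gripper":1},
    {"tx":-1.9,"ty":-3.4,"tz":0,"rx":0,"ry":0,"rz":0,"gripper":1},
  ],
  squeeze=40,
)

```text
clock: 19.7
eef_pos: [475.6, -0.7, 142.1]
tcp_rot: [3.141, 0.0, 1.572]
contact_force: [1.3, -0.4, 1.0]
opening: 1.001
```

Run:
```python
from fit import *
for cam in('scene','top'):
    im,d=r.grab_frame(cam);P=cloud(cam,d)[d>0]
    print(cam,fitcyl(P,(665.5,105.5),32,22+14,22+36),fitcyl(P,(477.3,-400.8),10.5,42,49),fitcyl(P,(477.3,-400.8),13,8,28))
    o=r.place_of('doll_base',cam)
    for x in o[:2]: print(x['confidence'],ray_z(cam,x['location'][1],x['location'][0],22))
    if cam=='scene': save(cv2.resize(im[210:290,350:450],None,fx=6,fy=6),'s6.png')
print(r.sense()['eef_pos'])
```

```text
scene (array([668.02678968, 104.77750738]), 372, np.float64(2.81577848019937)) (array([ 476.8246219 , -400.33278104]), 40, np.float64(0.8091796684273465)) (array([ 477.03099762, -400.60365026]), 113, np.float64(0.9820017748873512))
0.85 [655.8779534  108.06030357  22.        ]
top (array([659.33740619, 102.21947041]), 34, np.float64(0.9981956974154893)) (array([ 477.53749009, -400.66786234]), 20, np.float64(0.535997237586262)) (array([ 477.91074785, -400.66235049]), 39, np.float64(0.7529107128490716))
0.75 [438.85550899  15.77880119  22.        ]
0.44 [658.94168564 102.64664251  22.        ]
[ 4.77074723e+02 -3.93105406e-01  1.42493736e+02]
```

View pics/s6.png

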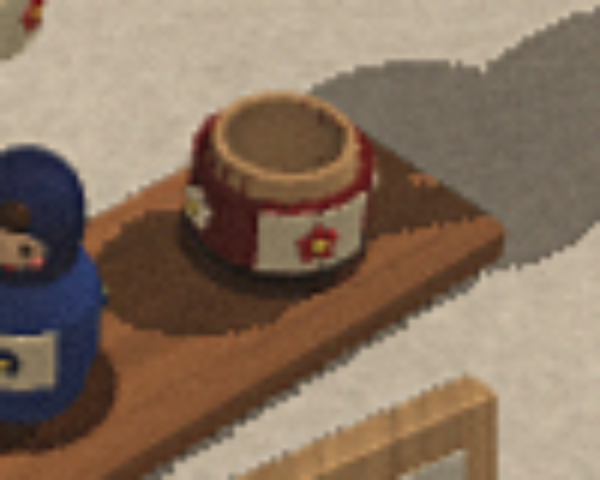

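Base stands on the left disc with its panel flower at px (403, 250). Next is the baby.

Call:
move_arm(
  increments=[
    {"tx":-3.6,"ty":0,"tz":0,"rx":0,"ry":0,"rz":0,"gripper":1},
    {"tx":-3.6,"ty":0,"tz":0,"rx":0,"ry":0,"rz":0,"gripper":1},
    {"tx":-3.6,"ty":0,"tz":0,"rx":0,"ry":0,"rz":0,"gripper":1},
    {"tx":-3.6,"ty":0,"tz":0,"rx":0,"ry":0,"rz":0,"gripper":1},
    {"tx":-3.6,"ty":0,"tz":0,"rx":0,"ry":0,"rz":0,"gripper":1},
    {"tx":-3.6,"ty":0,"tz":0,"rx":0,"ry":0,"rz":0,"gripper":0.6},
    {"tx":-3.6,"ty":0,"tz":0,"rx":0,"ry":0,"rz":0,"gripper":0.2},
    {"tx":-3.6,"ty":0,"tz":0,"rx":0,"ry":0,"rz":0,"gripper":0},
    {"tx":-3.6,"ty":0,"tz":0,"rx":0,"ry":0,"rz":0,"gripper":0},
    {"tx":-3.6,"ty":0,"tz":0,"rx":0,"ry":0,"rz":0,"gripper":0},
    {"tx":-4,"ty":0,"tz":0,"rx":0,"ry":0,"rz":0,"gripper":0},
    {"tx":0,"ty":0,"tz":0,"rx":0,"ry":0,"rz":0,"gripper":0},
  ],
  squeeze=30,
)

```text
clock: 21.1
eef_pos: [479.1, -405.0, 142.1]
tcp_rot: [3.139, 0.003, 1.57]
contact_force: [0.2, 0.3, -0.2]
opening: 0.504
```

Run:
```python
from fit import *
for cam in('scene','top'):
    im,d=r.grab_frame(cam);P=cloud(cam,d)[d>0]
    print(cam,fitcyl(P,(665.5,105.5),32,22+14,22+36),fitcyl(P,(665.5,105.5),32,22+14,22+36),'rim',fitcyl(P,(665.5,105.5),25,64,72))
print(az('scene',403.3,250.5,(665.5,105.5),32))
print(r.sense()['eef_pos'])
```

```text
scene (array([668.1705626 , 103.87303692]), 385, np.float64(3.0637807644100516)) (array([668.1705626 , 103.87303692]), 385, np.float64(3.0637807644100516)) rim (array([666.75741952, 104.88583629]), 143, np.float64(1.8706858198866172))
top (array([664.33136365, 104.78488692]), 194, np.float64(3.2510278904164607)) (array([664.33136365, 104.78488692]), 194, np.float64(3.2510278904164607)) rim (array([666.74409573, 105.86396092]), 172, np.float64(1.621350389058835))
(np.float64(-16.1), np.float64(42.5))
[ 478.22213    -400.82301121  141.54942105]
```

Call:
move_arm(
  increments=[
    {"tx":0,"ty":-0.08,"tz":2,"rx":0,"ry":0,"rz":0,"gripper":0},
    {"tx":0,"ty":0,"tz":3.5,"rx":0,"ry":0,"rz":0,"gripper":0},
    {"tx":0,"ty":0,"tz":3,"rx":0,"ry":0,"rz":0,"gripper":0},
    {"tx":0,"ty":0,"tz":1.5,"rx":0,"ry":0,"rz":0,"gripper":0},
    {"tx":0,"ty":0,"tz":0,"rx":0,"ry":0,"rz":0,"gripper":0},
    {"tx":0,"ty":0,"tz":0,"rx":0,"ry":0,"rz":0,"gripper":0},
  ],
  squeeze=30,
)

```text
clock: 21.8
eef_pos: [477.4, -399.9, 42.7]
tcp_rot: [3.141, 0.0, 1.573]
contact_force: [-0.9, -0.2, 0.6]
opening: 0.5
```

Run:
```python
from fit import *
im,d=r.grab_frame('scene');print(r.sense()['eef_pos'])
save(cv2.resize(im[260:340,85:185],None,fx=6,fy=6),'s7.png')
```

```text
[ 477.68275091 -400.37025037   43.31733251]
```

View pics/s7.png

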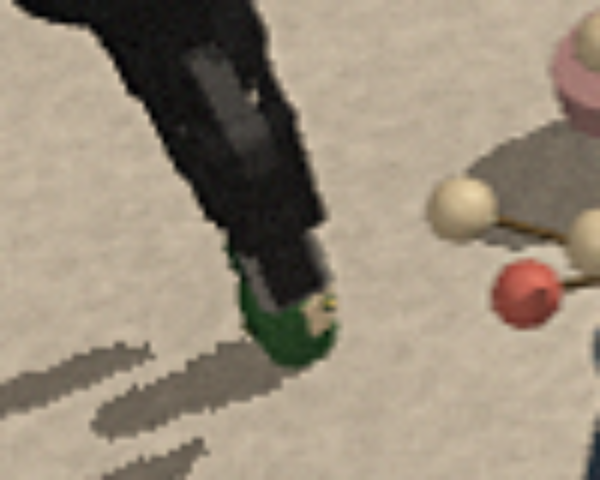

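Fingers straddle the baby's head. I'll lower 3 mm, close and lift.

Call:
move_arm(
  increments=[
    {"tx":0,"ty":0,"tz":0.3,"rx":0,"ry":0,"rz":0,"gripper":0},
    {"tx":0,"ty":0,"tz":0,"rx":0,"ry":0,"rz":0,"gripper":-0.3},
    {"tx":0,"ty":0,"tz":0,"rx":0,"ry":0,"rz":0,"gripper":-0.5},
    {"tx":0,"ty":0,"tz":0,"rx":0,"ry":0,"rz":0,"gripper":-0.7},
    {"tx":0,"ty":0,"tz":0,"rx":0,"ry":0,"rz":0,"gripper":-0.7},
    {"tx":0,"ty":0,"tz":0,"rx":0,"ry":0,"rz":0,"gripper":-0.7},
    {"tx":0,"ty":0,"tz":-1,"rx":0,"ry":0,"rz":0,"gripper":-0.7},
    {"tx":0,"ty":0,"tz":-3,"rx":0,"ry":0,"rz":0,"gripper":-0.7},
  ],
  squeeze=30,
)

```text
clock: 22.65
eef_pos: [474.9, -398.7, 77.3]
tcp_rot: [-3.138, -0.003, 1.572]
contact_force: [0.1, -0.8, -0.9]
opening: 0.226
```

Run:
```python
from fit import *
im,d=r.grab_frame('scene');s=r.sense();print(s['eef_pos'],s['opening'])
save(cv2.resize(im[240:330,85:185],None,fx=6,fy=6),'s8.png')
```

```text
[ 477.8017275  -401.07654566   83.58986057] 0.22611671136007608
```

View pics/s8.png

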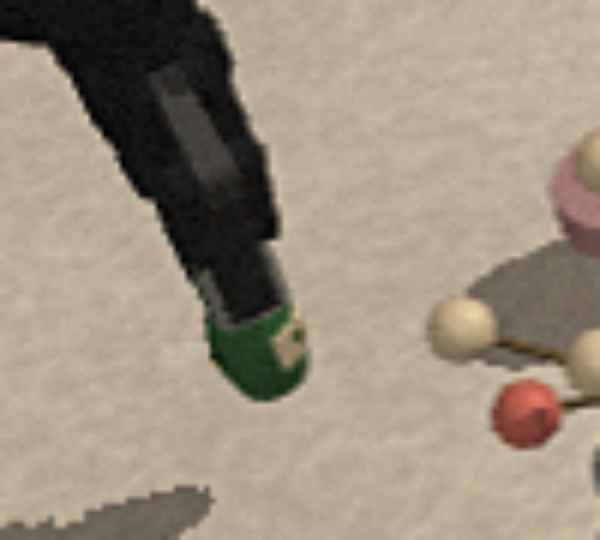

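Baby gripped by the head and hanging upright. I'll carry it back along the same lane.

Call:
move_arm(
  increments=[
    {"tx":0,"ty":0,"tz":-3,"rx":0,"ry":0,"rz":0,"gripper":-0.7},
    {"tx":1.5,"ty":0,"tz":-2.7,"rx":0,"ry":0,"rz":0,"gripper":-0.7},
    {"tx":3,"ty":0,"tz":0,"rx":0,"ry":0,"rz":0,"gripper":-0.7},
    {"tx":3.6,"ty":0,"tz":0,"rx":0,"ry":0,"rz":0,"gripper":-0.7},
    {"tx":3.6,"ty":0,"tz":0,"rx":0,"ry":0,"rz":0,"gripper":-0.7},
    {"tx":3.6,"ty":0,"tz":0,"rx":0,"ry":0,"rz":0,"gripper":-0.7},
    {"tx":3.6,"ty":0,"tz":0,"rx":0,"ry":0,"rz":0,"gripper":-0.7},
    {"tx":3.6,"ty":0,"tz":0,"rx":0,"ry":0,"rz":0,"gripper":-0.7},
    {"tx":3.6,"ty":0,"tz":0,"rx":0,"ry":0,"rz":0,"gripper":-0.7},
    {"tx":3.6,"ty":0,"tz":0,"rx":0,"ry":0,"rz":0,"gripper":-0.7},
    {"tx":3.6,"ty":0,"tz":0,"rx":0,"ry":0,"rz":0,"gripper":-0.7},
    {"tx":3.6,"ty":0,"tz":0,"rx":0,"ry":0,"rz":0,"gripper":-0.7},
  ],
  squeeze=30,
)

```text
clock: 23.9
eef_pos: [476.2, -29.7, 136.6]
tcp_rot: [3.141, -0.0, 1.572]
contact_force: [1.0, -0.4, -0.3]
opening: 0.227
```

Call:
move_arm(
  increments=[
    {"tx":1.9,"ty":2.7,"tz":0,"rx":0,"ry":0,"rz":0,"gripper":-0.7},
    {"tx":1.9,"ty":2.7,"tz":0,"rx":0,"ry":0,"rz":0,"gripper":-0.7},
    {"tx":1.9,"ty":2.7,"tz":0,"rx":0,"ry":0,"rz":0,"gripper":-0.7},
    {"tx":1.9,"ty":2.7,"tz":0,"rx":0,"ry":0,"rz":0,"gripper":-0.7},
    {"tx":1.9,"ty":2.7,"tz":0,"rx":0,"ry":0,"rz":0,"gripper":-0.7},
    {"tx":1.9,"ty":2.7,"tz":0,"rx":0,"ry":0,"rz":0,"gripper":-0.7},
    {"tx":1.9,"ty":2.7,"tz":0,"rx":0,"ry":0,"rz":0,"gripper":-0.7},
    {"tx":0,"ty":0,"tz":1.5,"rx":0,"ry":0,"rz":0,"gripper":-0.7},
    {"tx":0,"ty":0,"tz":0,"rx":0,"ry":0,"rz":0,"gripper":-0.7},
    {"tx":0,"ty":0,"tz":0,"rx":0,"ry":0,"rz":0,"gripper":-0.7},
  ],
  squeeze=30,
)

```text
clock: 24.9
eef_pos: [663.7, 101.6, 120.5]
tcp_rot: [-3.139, 0.0, 1.572]
contact_force: [0.6, -0.3, 0.1]
opening: 0.23
```

Run:
```python
from fit import *
im,d=r.grab_frame('scene');s=r.sense();print(s['eef_pos']);P=cloud('scene',d)[d>0]
b=s['eef_pos'][2]-40.5;print(b,fitcyl(P,s['eef_pos'][:2],13,b+8,b+28))
save(cv2.resize(im[190:280,350:450],None,fx=6,fy=6),'s9.png')
```

```text
[664.10215931 101.49773062 121.07274809]
80.57274809394072 (array([663.64931123, 100.46791399]), 91, np.float64(0.9368275449208769))
```

View pics/s9.png

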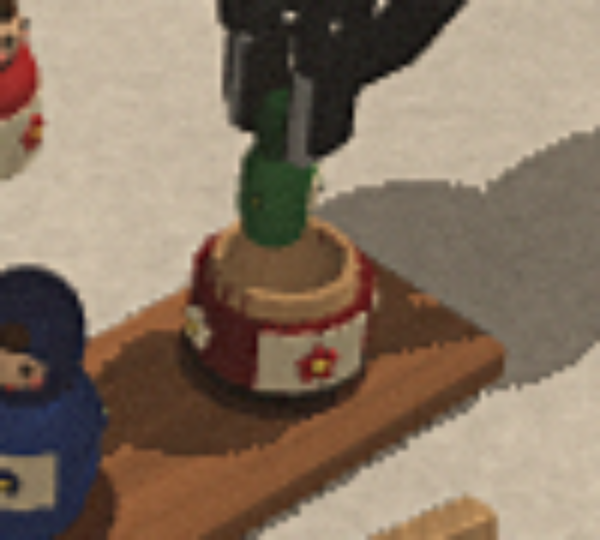

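Baby hangs above the mouth, about 4 mm short in +y. I'll correct that and lower.

Call:
move_arm(
  increments=[
    {"tx":0.4,"ty":0.2,"tz":0,"rx":0,"ry":0,"rz":0,"gripper":-0.7},
    {"tx":0,"ty":0,"tz":1.5,"rx":0,"ry":0,"rz":0,"gripper":-0.7},
    {"tx":0,"ty":0,"tz":1.5,"rx":0,"ry":0,"rz":0,"gripper":-0.7},
    {"tx":0,"ty":0,"tz":1.2,"rx":0,"ry":0,"rz":0,"gripper":-0.7},
    {"tx":0,"ty":0,"tz":0.4,"rx":0,"ry":0,"rz":0,"gripper":-0.7},
    {"tx":0,"ty":0,"tz":0,"rx":0,"ry":0,"rz":0,"gripper":-0.7},
    {"tx":0,"ty":0,"tz":0,"rx":0,"ry":0,"rz":0,"gripper":-0.7},
  ],
  squeeze=30,
)

```text
clock: 25.65
eef_pos: [667.2, 106.1, 75.0]
tcp_rot: [-3.142, 0.0, 1.572]
contact_force: [0.6, -0.4, -0.5]
opening: 0.226
```

Call:
move_arm(
  increments=[
    {"tx":0,"ty":0,"tz":0.2,"rx":0,"ry":0,"rz":0,"gripper":-0.7},
    {"tx":0,"ty":0,"tz":0,"rx":0,"ry":0,"rz":0,"gripper":-0.7},
  ],
  squeeze=30,
)

```text
clock: 25.85
eef_pos: [667.2, 106.1, 73.3]
tcp_rot: [3.141, -0.0, 1.572]
contact_force: [1.0, -0.4, -0.2]
opening: 0.227
```

Call:
move_arm(
  increments=[
    {"tx":0,"ty":0,"tz":0.07,"rx":0,"ry":0,"rz":0,"gripper":-0.5},
    {"tx":0,"ty":0,"tz":0,"rx":0,"ry":0,"rz":0,"gripper":-0.2},
    {"tx":0,"ty":0,"tz":0,"rx":0,"ry":0,"rz":0,"gripper":0.2},
    {"tx":0,"ty":0,"tz":-1,"rx":0,"ry":0,"rz":0,"gripper":0.6},
    {"tx":0,"ty":0,"tz":-3,"rx":0,"ry":0,"rz":0,"gripper":1},
    {"tx":0,"ty":0,"tz":-3,"rx":0,"ry":0,"rz":0,"gripper":1},
    {"tx":0.3,"ty":-3.9,"tz":0,"rx":0,"ry":0,"rz":0,"gripper":1},
    {"tx":0.3,"ty":-3.9,"tz":0,"rx":0,"ry":0,"rz":0,"gripper":1},
    {"tx":0.3,"ty":-3.9,"tz":0,"rx":0,"ry":0,"rz":0,"gripper":1},
    {"tx":0.3,"ty":-3.9,"tz":0,"rx":0,"ry":0,"rz":0,"gripper":1},
    {"tx":0.3,"ty":-3.9,"tz":0,"rx":0,"ry":0,"rz":0,"gripper":1},
    {"tx":0,"ty":0,"tz":0,"rx":0,"ry":0,"rz":0,"gripper":1},
  ],
  squeeze=40,
)

```text
clock: 27.05
eef_pos: [466.9, 120.6, 142.4]
tcp_rot: [-3.138, 0.001, 1.573]
contact_force: [-0.5, -0.6, 0.2]
opening: 0.999
```

Run:
```python
from fit import *
for cam in('scene','top'):
    im,d=r.grab_frame(cam);P=cloud(cam,d)[d>0];print(fitcyl(P,(471.4,121.1),32,4,33),'baby',fitcyl(P,(666.5,105.5),10.5,72,84))
    if cam=='scene': save(cv2.resize(im[170:270,310:430],None,fx=6,fy=6),'s10.png')
print(r.sense()['eef_pos'])
```

```text
(array([471.7612897 , 121.14169844]), 274, np.float64(1.2999903119116345)) baby (array([667.49968907, 105.36029885]), 57, np.float64(0.9507993226612446))
(array([471.4, 121.1]), 0, 0) baby (array([669.01874026, 105.22174876]), 24, np.float64(0.6073051177140624))
[472.12727291 121.1304388  143.32174272]
```

View pics/s10.png

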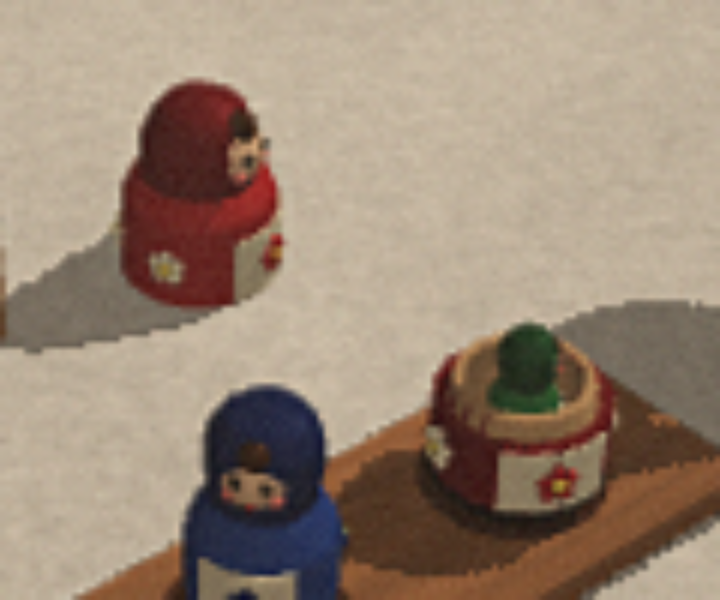

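The baby stands upright in the base. Now I'll grasp the red upper half.

Call:
move_arm(
  increments=[
    {"tx":0,"ty":0,"tz":2,"rx":0,"ry":0,"rz":0,"gripper":1},
    {"tx":0,"ty":0,"tz":3.5,"rx":0,"ry":0,"rz":0,"gripper":1},
    {"tx":0,"ty":0,"tz":3.5,"rx":0,"ry":0,"rz":0,"gripper":1},
    {"tx":0,"ty":0,"tz":2.5,"rx":0,"ry":0,"rz":0,"gripper":1},
    {"tx":0,"ty":0,"tz":1.35,"rx":0,"ry":0,"rz":0,"gripper":1},
    {"tx":0,"ty":0,"tz":0,"rx":0,"ry":0,"rz":0,"gripper":1},
    {"tx":0,"ty":0,"tz":0,"rx":0,"ry":0,"rz":0,"gripper":0.6},
    {"tx":0,"ty":0,"tz":0,"rx":0,"ry":0,"rz":0,"gripper":0.4},
    {"tx":0,"ty":0,"tz":0,"rx":0,"ry":0,"rz":0,"gripper":0.3},
    {"tx":0,"ty":0,"tz":0,"rx":0,"ry":0,"rz":0,"gripper":0.3},
  ],
  squeeze=40,
)

```text
clock: 28.15
eef_pos: [473.1, 121.1, 15.2]
tcp_rot: [3.139, -0.001, 1.572]
contact_force: [-0.2, -0.9, 8.7]
opening: 0.736
```

Call:
move_arm(
  increments=[
    {"tx":0,"ty":0,"tz":-2,"rx":0,"ry":0,"rz":0,"gripper":0.3},
    {"tx":0,"ty":0,"tz":-3.5,"rx":0,"ry":0,"rz":0,"gripper":0.3},
    {"tx":0,"ty":0,"tz":-3.5,"rx":0,"ry":0,"rz":0,"gripper":0.3},
    {"tx":0,"ty":0,"tz":-3.5,"rx":0,"ry":0,"rz":0,"gripper":0.3},
    {"tx":-0.2,"ty":2,"tz":0,"rx":0,"ry":0,"rz":0,"gripper":0.3},
    {"tx":-0.3,"ty":3.5,"tz":0,"rx":0,"ry":0,"rz":0,"gripper":0.3},
    {"tx":-0.3,"ty":3.5,"tz":0,"rx":0,"ry":0,"rz":0,"gripper":0.3},
    {"tx":-0.3,"ty":3.5,"tz":0,"rx":0,"ry":0,"rz":0,"gripper":0.3},
    {"tx":-0.3,"ty":3.5,"tz":0,"rx":0,"ry":0,"rz":0,"gripper":0.3},
    {"tx":-0.2,"ty":3.3,"tz":0,"rx":0,"ry":0,"rz":0,"gripper":0.3},
  ],
  squeeze=40,
)

```text
clock: 29.15
eef_pos: [666.7, 104.9, 139.6]
tcp_rot: [3.14, -0.0, 1.572]
contact_force: [0.2, -0.2, -1.0]
opening: 0.729
```

Call:
move_arm(
  increments=[
    {"tx":0,"ty":0,"tz":0,"rx":0,"ry":0,"rz":8.5,"gripper":0.3},
    {"tx":0,"ty":0,"tz":0,"rx":0,"ry":0,"rz":8.5,"gripper":0.3},
    {"tx":0,"ty":0,"tz":0,"rx":0,"ry":0,"rz":8.5,"gripper":0.3},
    {"tx":0,"ty":0,"tz":0,"rx":0,"ry":0,"rz":8.5,"gripper":0.3},
    {"tx":0,"ty":0,"tz":0,"rx":0,"ry":0,"rz":8.5,"gripper":0.3},
    {"tx":0,"ty":0,"tz":0,"rx":0,"ry":0,"rz":1.5,"gripper":0.3},
    {"tx":0,"ty":0,"tz":0,"rx":0,"ry":0,"rz":0,"gripper":0.3},
    {"tx":0,"ty":0,"tz":0,"rx":0,"ry":0,"rz":0,"gripper":0.3},
  ],
  squeeze=40,
)

```text
clock: 29.95
eef_pos: [665.1, 105.1, 139.1]
tcp_rot: [3.141, -0.0, 0.807]
contact_force: [0.7, 0.4, -0.6]
opening: 0.732
```

Run:
```python
from fit import *
im,d=r.grab_frame('scene');s=r.sense();print(s['eef_pos'],s['tcp_rot'],s['opening']);P=cloud('scene',d)[d>0]
b=s['eef_pos'][2]-15.2;print(b,fitcyl(P,s['eef_pos'][:2],32,b+3,b+17))
save(cv2.resize(im[170:270,340:440],None,fx=6,fy=6,interpolation=2),'s11.png')
```

```text
[665.05202498 105.12294927 138.98754703] [ 3.14142567e+00 -2.01501931e-04  8.06681527e-01] 0.732126240873651
123.78754703181168 (array([667.81902924, 104.76023734]), 167, np.float64(1.0473388027697206))
```

View pics/s11.png

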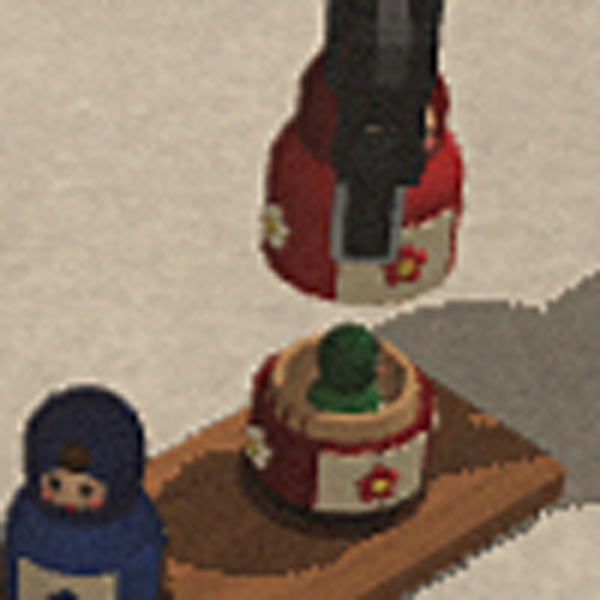

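The upper half hangs straight above the base with both panel flowers lined up (px 405/600 vs 377/600 in the crop, the same relative position on each). Lowering.

Call:
move_arm(
  increments=[
    {"tx":0,"ty":0,"tz":2,"rx":0,"ry":0,"rz":0,"gripper":0.3},
    {"tx":0,"ty":0,"tz":2,"rx":0,"ry":0,"rz":0,"gripper":0.3},
    {"tx":0,"ty":0,"tz":1,"rx":0,"ry":0,"rz":0,"gripper":0.3},
    {"tx":0,"ty":0,"tz":0.4,"rx":0,"ry":0,"rz":0,"gripper":0.3},
    {"tx":0,"ty":0,"tz":0.3,"rx":0,"ry":0,"rz":0,"gripper":0.3},
    {"tx":0,"ty":0,"tz":0.2,"rx":0,"ry":0,"rz":0,"gripper":0.3},
    {"tx":0,"ty":0,"tz":0,"rx":0,"ry":0,"rz":0,"gripper":0.3},
  ],
  squeeze=40,
)

```text
clock: 30.7
eef_pos: [665.3, 105.2, 80.2]
tcp_rot: [3.141, -0.0, 0.804]
contact_force: [-0.4, -0.6, -0.3]
opening: 0.728
```

Call:
move_arm(
  increments=[
    {"tx":0,"ty":0,"tz":0.2,"rx":0,"ry":0,"rz":0,"gripper":0.3},
    {"tx":0,"ty":0,"tz":0.15,"rx":0,"ry":0,"rz":0,"gripper":0.3},
    {"tx":0,"ty":0,"tz":0.1,"rx":0,"ry":0,"rz":0,"gripper":0.3},
    {"tx":0,"ty":0,"tz":0,"rx":0,"ry":0,"rz":0,"gripper":0.3},
  ],
  squeeze=40,
)

```text
clock: 31.1
eef_pos: [665.1, 105.1, 75.4]
tcp_rot: [3.141, -0.0, 0.804]
contact_force: [-0.5, -0.2, -0.3]
opening: 0.723
```

Call:
move_arm(
  increments=[
    {"tx":0,"ty":0,"tz":0.05,"rx":0,"ry":0,"rz":0,"gripper":0.5},
    {"tx":0,"ty":0,"tz":0,"rx":0,"ry":0,"rz":0,"gripper":0.8},
    {"tx":0,"ty":0,"tz":0,"rx":0,"ry":0,"rz":0,"gripper":1},
    {"tx":0,"ty":0,"tz":0,"rx":0,"ry":0,"rz":0,"gripper":1},
    {"tx":0,"ty":0,"tz":-1,"rx":0,"ry":0,"rz":0,"gripper":1},
    {"tx":0,"ty":0,"tz":-3,"rx":0,"ry":0,"rz":0,"gripper":1},
    {"tx":0,"ty":0,"tz":-3.5,"rx":0,"ry":0,"rz":0,"gripper":1},
    {"tx":0,"ty":0,"tz":-3.5,"rx":0,"ry":0,"rz":0,"gripper":1},
    {"tx":0,"ty":0,"tz":-3.5,"rx":0,"ry":0,"rz":0,"gripper":1},
    {"tx":0,"ty":0,"tz":0,"rx":0,"ry":0,"rz":0,"gripper":1},
  ],
  squeeze=40,
)

```text
clock: 32.1
eef_pos: [668.0, 105.6, 226.5]
tcp_rot: [3.136, -0.008, 0.804]
contact_force: [0.5, 0.1, -0.7]
opening: 0.999
```

Run:
```python
from fit import *
for cam in('scene','top'):
    im,d=r.grab_frame(cam);P=cloud(cam,d)[d>0]
    print(cam,'top',fitcyl(P,(665.5,105.3),32,62,92),'base',fitcyl(P,(665.5,105.3),32,36,58),'candle',fitcyl(P,(443,6.5),30,8,55))
    k=np.hypot(*(P[:,:2]-[665.5,105.3]).T)<15
    print('height',np.percentile(P[k,2],[50,95,99]), 'blue',fitcyl(P,(665.5,-15),26,43,68),'ochre',fitcyl(P,(665.5,-136),21,39,58))
    for q in ('disc_left','disc_mid','disc_right'):
        o=r.cut_out(q,cam)
    if cam=='scene': save(cv2.resize(im[170:320,270:450],None,fx=4,fy=4,interpolation=2),'s12.png')
print(r.sense()['eef_pos'])
```

```text
scene top (array([667.3730342 , 104.64097292]), 373, np.float64(1.134184834625376)) base (array([666.99694491, 105.34120699]), 249, np.float64(1.0411162642841574)) candle (array([442.21504941,   6.32380033]), 413, np.float64(1.2379478735919671))
height [139.41240517 389.49778628 389.81419096] blue (array([666.114996  , -15.26844345]), 257, np.float64(0.9850039210490255)) ochre (array([ 666.48283037, -136.28941871]), 176, np.float64(0.8905366711391188))
top top (array([665.5, 105.3]), 0, 0) base (array([665.5, 105.3]), 0, 0) candle (array([443. ,   6.5]), 0, 0)
height [604.90278995 606.26547832 607.01974898] blue (array([667.16137552, -14.33776994]), 28, np.float64(0.37362980415597963)) ochre (array([ 667.9515782 , -137.10009213]), 73, np.float64(0.6527961772886137))
[664.41898856 105.03617485 218.50511106]
```

View pics/s12.png

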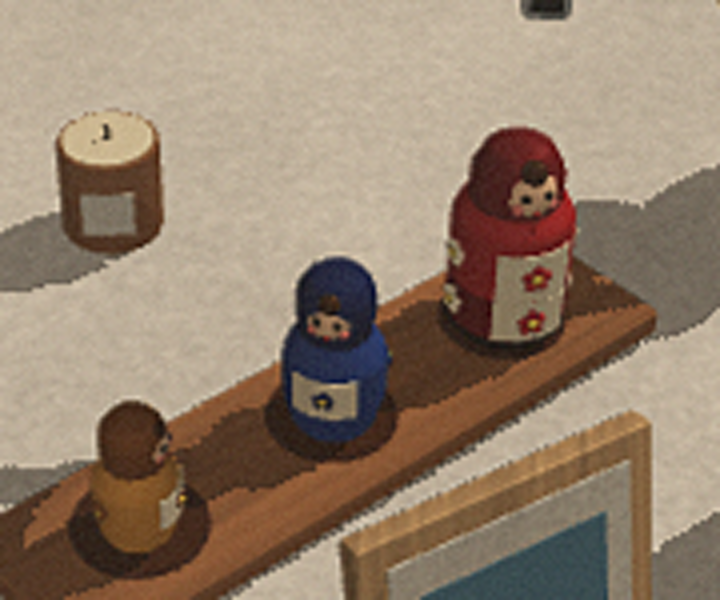

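All three dolls stand upright and centred on their discs. The red doll is closed with no visible gap and her panels line up, and the candle hasn't moved. Handing in.

```bash
python3 -c "
from rig import r
print(r.sense()['contact_force'],r.sense()['clock']);print(r.sign_off())"
```

```text
[-0.27766053 -0.66053316  1.140465  ] 32.5
the job is handed in; nothing more can be done
None
```

I placed ochre on the right disc, blue on the middle one and the red base on the left one, nearest the lamp. Then I lowered the baby into the base by its head and closed the red upper half over it. I handed the job in at 32.5 s with the gripper open and clear, and got no verdict back.

**Last checks:**
- **Positions:** the scene camera puts every doll within about 2 mm of its disc centre. The upper half is within about 1 mm of the base sideways.
- **Red doll:** the face and both panels line up, and no gap shows at the seam.
- **Baby:** it was seen standing upright inside the base before closing.
- **Candle:** it is within 1 mm of where it started.

**Not confirmed:**
- **Overhead view:** the arm blocked the final top-camera view of the red doll and the candle, so those rest on the scene camera alone.
- **Closing height:** I did not get a clean measurement. It rests on the gripper height at release and the last picture.
- **Base, earlier reading:** one partly blocked top-camera reading just after placing the base was about 7 mm off. Later readings from both cameras put it within about 3 mm.

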